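Set up a thread photo and raise the camera mast

TASK

Set up the shop's photo of the red thread: stand the red spool upright, wholly on the white spot of the photo stand, and let go of it. Then squeeze the red button in the grip at the top of the camera mast while the mast is still down, pull the mast up past its first stop to its second stop (all the way up), and finish there still holding the grip with the button squeezed in. Leave the navy and grey spools and the roll of tape where they are.

Things in the scene. Friction and masses are not known exactly. Their poses are not given: they have to be found in the camera images.
- spool_red: Loose reel of red thread with cream end flanges, standing upright, 29 mm across the flanges and 40 mm tall; origin at the centre of its underside, z up its axis.
- spool_navy: Loose reel of navy blue thread with cream end flanges, standing upright, 29 mm across the flanges and 40 mm tall; origin at the centre of its underside, z up its axis. Bystander.
- spool_grey: Loose reel of grey thread with cream end flanges, standing upright, 26 mm across the flanges and 36 mm tall; origin at the centre of its underside, z up its axis. Bystander.
- tape_1: Roll of tan masking tape lying flat, 104 mm across, 25 mm high; origin at the centre of its underside. Bystander.
- stand: Photo stand fixed to the counter: grey board 130 (x) by 310 (y) by 12 mm thick; origin at the centre of its underside, z up. White spot 110 mm along its +y axis, telescopic camera mast 110 mm along -y. The mast's fixed outer tube, 35 mm across at its collar, reaches 158 mm above the counter.
- spot (a point): Centre of the top of the white spot, a disc 66 mm in diameter on the board, 14 mm above the counter. Axes as the stand's.
- mast_grip (a point): Point to grip on the mast's axis, in the black grip block on its top (36 mm in stand x, 30 in y, 45 tall), 18 mm under the block's top; 195 mm above the counter with the mast down. Moves with the mast; axes as the stand's. Close the fingers along stand x: one pad presses the button, the other the plain face behind.
- button_face (a point): Centre of the outer face of the red button, 18 mm wide and 30 mm tall, on the -x side of the grip block, 7 mm proud of it when free and 1 mm proud when squeezed in; 25 mm from the mast's axis when free.
- camera (a point): Centre of the small black camera on the mast, 52 mm wide, on the mast's +y side (stand axes), reaching about 65 mm from the mast's axis; all of it lies below the grip block. It looks down at the spot and rises with the mast.
- mast (a joint): Height of the mast in m: 0 down, 0.055 first stop, 0.110 second stop, a solid upper end. Button squeezed: it goes straight up against 6 to 11 N if pulled slowly (weight, return spring, damping) and sinks back if let go between stops. Button free: a latch locks it down, and catches it at each stop (up to 5 mm of play).
- button (a joint): How far the button is pressed in, m: 0 free, 0.006 fully in. The latch is free from about 0.0045; fully in takes 6 N, so an ordinary grip (20 N or more) presses it home.

How it is judged:
By the outcome, as a careful person would: the job done as asked, in the order asked, and still so for the second after the job is handed in, while the arm keeps its last pose, push and grip.
It also fails if it takes over 45 s, if anything falls off the work surface, if the arm or the gripper's body presses on something with over 40 N, if the wrist force passes 120 N, or if a joint passes its speed limit or range.

ROBOT

A 6-joint arm with a two-finger parallel gripper is mounted at the origin on a cart in front of the work surface, level with it; the furniture and walls round the work are solid. World frame = base frame: x ahead of the robot, y to its left, z up, the work surface at z = 0. Lengths are in m, angles in rad, forces in N, time in s.
With the tool pointing down it reaches from about 0.275 to 0.775 m from the base axis. Payload 14.6 kg.
Tool frame: the origin (TCP) lies between the finger pads; the fingertips stand 22 mm ahead of it and the grasp point (between the pads) lies 3 mm ahead of it (env.tips_ahead is the z of the fingertips in the tool frame, in m); z points along the fingers, y is the line along which they close (so a half turn about z gives the same grasp; the last joint's range is limited). The gripper opens to 85 mm and grips with 20 to 120 N. Pads are 22 mm wide; open, the fingers measure 114 mm over their backs; the gripper's body (76 mm by 85 mm) begins 54 mm behind the grasp point. The pads swing forward as they close: fully open they stand 13 mm farther back than shut.
Start: joints at [-1.302, 0.263, -0.048, 1.259, 0, 1.415], TCP at [0.216, -0.479, 0.253] pointing down, gripper open.
Joint ranges: [-2.65, 2.65], [-0.89, 1.7], [-1.18, 1.37], [-2.13, 2.11], [-1.35, 1.29], [-3.14, 3.14]. Speed limits (rad/s): [1.89, 1.89, 2.57, 2.79, 3.14, 3.14].

INTERFACE

Orientations are given as a unit quaternion [x, y, z, w].
In Python, from rig import env, vision, workorder gives the robot as it stands (env), with the cameras (vision) and the job (workorder).
- The arm moves only by the tool tcp_steps, called after "Call:" as name(argument=value, ...) on one line, values as JSON. Schema: {"type":"object","properties":{"offsets":{"type":"array","items":{"type":"array","items":{"type":"number"},"minItems":6,"maxItems":6},"minItems":1,"maxItems":8},"finger_gap":{"type":"number"},"force":{"type":"number"},"only":{"type":"string"},"quiet":{"type":"boolean"},"lines":{"type":"string"}},"required":["offsets"],"additionalProperties":false}. offsets is a list of rows, 1 to 8 of them, each of 6 numbers: dx, dy, dz in units of 100 mm, then a rotation vector rx, ry, rz in rad; each row is the pose to reach, as a shift and turn from the pose commanded when the call began, along the tool's axes at that moment; what a row does not reach only later rows make up. A row lasts 1/8 s, in which the tool goes at most 0.0625 m and 0.188 rad, less where a joint would pass 70% of its speed; a pose out of reach is approached as far as the arm can. finger_gap is the opening from 0.0 (shut) to 1.0 (fully open), set as the call begins (left out keeps the last). The fingers move at their own pace and stop on an object; force is the grip in N (left out, the last holds). Time passes only in rows, so rows that do not move let the fingers close. The tool returns the time, the measured TCP pose, the force, the opening and the grip force at its end. only (a regular expression) keeps the lines of the reply that match it, lines (a string "A,B") keeps lines A to B, and quiet returns only ok. Input that does not fit is refused with a message, and nothing moves.
- env.get_obs(): the state, without advancing time (a new reading comes with each control period).
- vision.grab_frame(name): name is "scene" or "side" or "wrist"; returns a dict with "color" (480x640x3 uint8, red, green, blue), "mtx" (3x3 intrinsics, pixels), "rvec" (rotation vector, rad) and "tvec" (3), from world to camera coordinates, as OpenCV has them. Camera axes: x right, y down, z forward; pixel columns grow to the right and rows downward; lengths in m; the calibration is good to about 2 mm. A picture is of the moment at which its call begins. There is no depth.
- workorder.finish_job(): hands the job in; it is judged then, once.
The state is a dict: "time": time; "joint_pos": joint angles; "dq": joint speeds; "joint_torque": joint torques, N m; "eef_pos": TCP position; "orientation": TCP orientation; "ft_force": force on the tool from outside, world axes, zero at the start; "ft_torque": the same for the moment, N m; "gripper_width": opening from 0.0 (shut) to 1.0 (fully open); "grip_force": force on a finger pad.
Only numpy, scipy, OpenCV 4.12 (cv2) and the standard library are available. Lean on these libraries where they do the work, as an engineer would, in place of code of your own. Each camera call takes 0.05 s, during which the arm holds its last target. There are 200 camera calls.

## Working session

There is one attempt and no reset: what is moved stays moved. The work goes in short steps, Python scripts to look and compute and a tool call to move; the robot and the scene stay as the last step left them, time stands still between calls to the robot, and variables do not carry over. Pictures are saved under pics/ and viewed, at most 10 in all, crops included, and the job is handed in when it is done.

```bash
ls; mkdir -p pics
```

Create h.py:
```python
import numpy as np, cv2, pickle
from rig import env, vision, workorder
def snap(n,tag):
    f=vision.grab_frame(n); cv2.imwrite(f'pics/{tag}.png',f['color'][:,:,::-1]); pickle.dump(f,open(f'pics/{tag}.pkl','wb')); return f
def ray(tag,uv):
    f=pickle.load(open(f'pics/{tag}.pkl','rb')); R=cv2.Rodrigues(np.array(f['rvec'],float))[0]; t=np.array(f['tvec'],float).ravel()
    d=R.T@np.linalg.inv(f['mtx'])@np.array([uv[0],uv[1],1.]); return -R.T@t, d/np.linalg.norm(d)
def tri(*obs):
    A=np.zeros((3,3));b=np.zeros(3);rs=[ray(*o) for o in obs]
    for c,d in rs: P=np.eye(3)-np.outer(d,d);A+=P;b+=P@c
    p=np.linalg.solve(A,b); return p,[float(np.linalg.norm((np.eye(3)-np.outer(d,d))@(p-c))) for c,d in rs]
def atz(tag,uv,z):
    c,d=ray(tag,uv); return c+d*(z-c[2])/d[2]
def proj(tag,p):
    f=pickle.load(open(f'pics/{tag}.pkl','rb')); return cv2.projectPoints(np.array(p,float).reshape(-1,3),np.array(f['rvec'],float),np.array(f['tvec'],float),f['mtx'],None)[0].reshape(-1,2)
```

Run:
```python
from h import *
for n in('scene','side'): 
    f=snap(n,n+'0'); print(f['mtx'][0,0],ray(n+'0',(320,240)))
o=env.get_obs(); print(o['eef_pos'],o['orientation'],o['gripper_width'],env.tips_ahead)
```

```text
pics
rig.py
514.5333356044805 (array([-0.59759893,  0.65458886,  0.74615202]), array([ 0.7717512 , -0.47472725, -0.42312424]))
448.73887350510927 (array([0.29025862, 0.76442554, 0.7049833 ]), array([ 0.22755704, -0.79184102, -0.56675002]))
[ 0.21581928 -0.478327    0.2528892 ] [ 9.77635195e-01  2.10307420e-01 -3.47127361e-05 -4.62802974e-04] 0.9998764567151308 0.022
```

View pics/scene0.png

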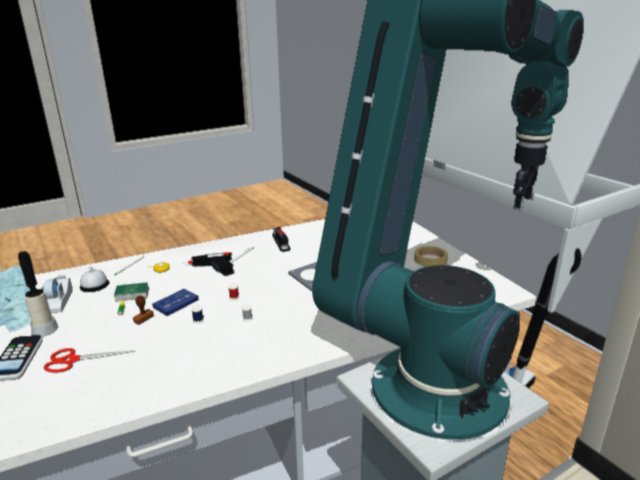

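View pics/side0.png

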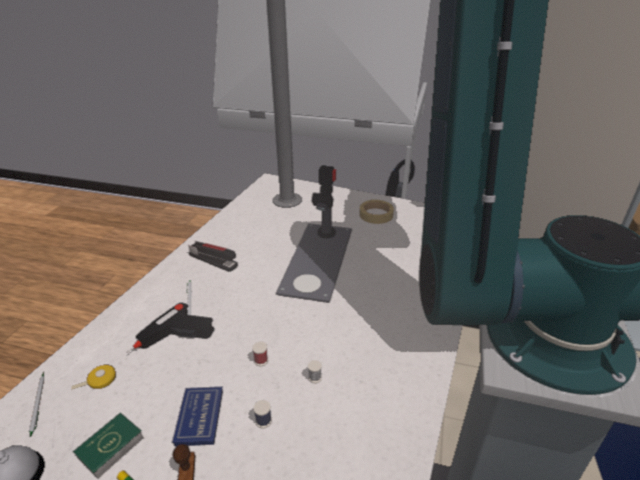

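The scene view shows red at (233,292), navy at (198,314) and grey at (247,312), with the stand mostly hidden behind the arm. In the side view red is at (260,353), grey (315,371), navy (263,413), spot (307,284), mast top about (327,170) and tape (376,210). There is a pole at (285,190) behind the mast.

Run:
```python
from h import *
print('red',tri(('scene0',(233.5,287)),('side0',(260,346))), atz('side0',(260,346),.04))
for n,uv,z in [('grey',(315,363),.036),('navy',(263,405),.04),('spot',(307,284),.014),('c1',(278,294),.012),('c2',(329,300),.012),('c3',(352,228),.012),('c4',(309,223),.012),('tape',(376,207),.025),('pole',(287,201),0)]: print(n,atz('side0',uv,z).round(4))
a=cv2.imread('pics/side0.png')
c1=cv2.resize(a[150:310,265:400],None,fx=3.6,fy=3.6,interpolation=cv2.INTER_CUBIC)
c2=cv2.resize(a[330:386,240:335],None,fx=3,fy=3,interpolation=cv2.INTER_CUBIC)
b=cv2.imread('pics/scene0.png')[275:331,185:265]; c3=cv2.resize(b,None,fx=3.5,fy=3.5,interpolation=cv2.INTER_CUBIC)
W=np.zeros((580,790,3),np.uint8)
W[:576,:486]=c1; W[:168,490:775]=c2; W[200:396,490:770]=c3
cv2.imwrite('pics/crop.png',W)
```

```text
red (array([0.57296402, 0.21469563, 0.03568444]), [0.001866520589758078, 0.0018665205897581624]) [0.57189568 0.21585747 0.04      ]
grey [0.4579 0.2247 0.036 ]
navy [0.5173 0.3376 0.04  ]
spot [ 0.5478 -0.0154  0.014 ]
c1 [0.603  0.0341 0.012 ]
c2 [0.4836 0.0232 0.012 ]
c3 [ 0.4971 -0.2848  0.012 ]
c4 [ 0.6225 -0.279   0.012 ]
tape [ 0.4484 -0.3962  0.025 ]
pole [ 0.7338 -0.4043  0.    ]
```

View pics/crop.png

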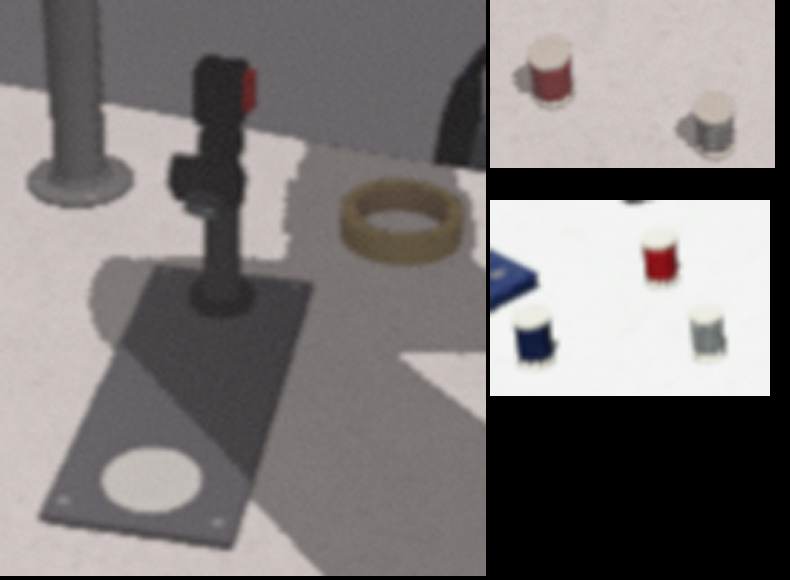

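The crop shows the red spool's top at side px (260,345) and scene px (233.6,286). The stand's corners, spot (307,283) and mast, with the red button facing the robot, are clear. I'll move partway, turn the tool so the fingers close along stand x, and look with the wrist camera.

Careful with the scale: shifts go in units of 100 mm. That gives: 0.311 m is 3.11, -0.2425 m is -2.425.

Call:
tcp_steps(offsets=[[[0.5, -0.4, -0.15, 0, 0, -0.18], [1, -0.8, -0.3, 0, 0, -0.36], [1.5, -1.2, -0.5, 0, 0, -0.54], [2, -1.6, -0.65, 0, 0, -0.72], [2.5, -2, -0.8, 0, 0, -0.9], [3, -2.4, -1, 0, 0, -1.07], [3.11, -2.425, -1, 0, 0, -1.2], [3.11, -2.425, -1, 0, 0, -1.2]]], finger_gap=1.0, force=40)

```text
refused: offsets[0]: the value is too long (schema: maxItems 6). Nothing was moved.
```

The error is about the shape of the input: a list of rows, each a list of 6 numbers. Fixing that and sending the same move.

Call:
tcp_steps(offsets=[[0.5, -0.4, -0.15, 0, 0, -0.18], [1, -0.8, -0.3, 0, 0, -0.36], [1.5, -1.2, -0.5, 0, 0, -0.54], [2, -1.6, -0.65, 0, 0, -0.72], [2.5, -2, -0.8, 0, 0, -0.9], [3, -2.4, -1, 0, 0, -1.07], [3.11, -2.425, -1, 0, 0, -1.2], [3.11, -2.425, -1, 0, 0, -1.2]], finger_gap=1.0, force=40)

```text
time: 1.1
eef_pos: [0.4005, -0.1281, 0.3534]
orientation: [0.686, 0.727, 0.0, 0.0]
ft_force: [-0.2, 0.9, -0.5]
gripper_width: 1.0
grip_force: 0.0
```

Run:
```python
from h import *
snap('wrist','w1'); o=env.get_obs(); print(o['eef_pos'],o['orientation'],o['joint_pos']); print(ray('w1',(320,240)))
```

```text
[ 0.39988355 -0.12899481  0.3531301 ] [ 6.87639814e-01  7.26051968e-01 -8.99818431e-05 -1.31181280e-04] [-5.06449430e-01  6.81011542e-02 -2.48193424e-02  1.47817476e+00
 -1.08926436e-04  1.01001724e+00]
(array([ 0.39462377, -0.04451287,  0.47430285]), array([ 0.02504126, -0.31888614, -0.94746217]))
```

View pics/w1.png

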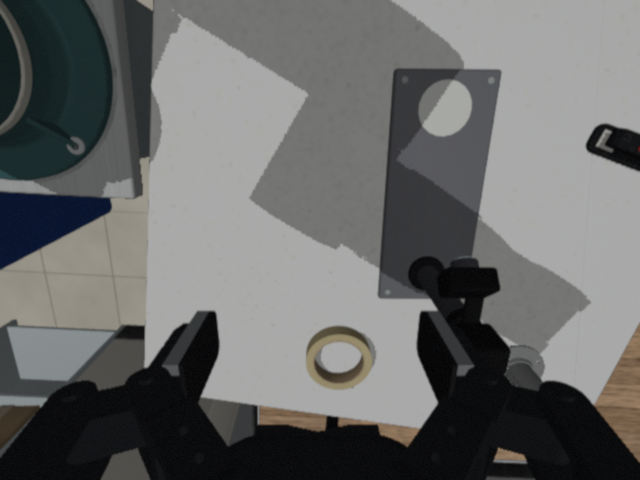

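The wrist view shows the spot at (445,108), board corners at (396,70), (500,70) and (379,297), and the mast base at (427,273). The camera is at (468,278), the grip block is behind the right finger, and the tape is at (340,357).

Run:
```python
from h import *
print('spot',tri(('w1',(445,108)),('side0',(307.2,283.3))),atz('w1',(445,108),.014))
c=[atz('w1',u,.012) for u in((396,70),(500,70),(379,297))]
print(np.array(c).round(4)); 
a,b,d=c; print(np.linalg.norm(b-a),np.linalg.norm(d-a),'yaws',np.arctan2((b-a)[1],(b-a)[0]),np.arctan2((d-a)[0],-(d-a)[1]))
print('collar',atz('w1',(427,273),.014),'tape',atz('w1',(340,357),.025))
p=tri(('w1',(445,108)),('side0',(307.2,283.3)))[0]
o=env.get_obs();from scipy.spatial.transform import Rotation as T
print(T.from_quat(o['orientation']).as_matrix().round(3))
R=T.from_quat(o['orientation']); print(R.inv().apply(np.array([.573,.215,.12])-o['eef_pos']))
```

```text
spot (array([ 0.54933201, -0.01940716,  0.01295261]), [0.0008345100352342413, 0.0008345100352340378]) [ 0.54985911 -0.0194258   0.014     ]
[[ 0.4846  0.0194  0.012 ]
 [ 0.6087  0.0266  0.012 ]
 [ 0.4992 -0.2837  0.012 ]]
0.12432390934184956 0.30344614007349874 yaws 0.058296233283900364 0.048424920349324045
collar [ 0.56311899 -0.24033674  0.014     ] tape [ 0.44853533 -0.38268964  0.025     ]
[[-0.054  0.999 -0.   ]
 [ 0.999  0.054  0.   ]
 [ 0.    -0.    -1.   ]]
[0.33407096 0.19161346 0.2330928 ]
```

Scaled: 0.334 m is 3.34, 0.223 m is 2.23.

Call:
tcp_steps(offsets=[[3.34, 1.92, 2.23, 0, 0, 0], [3.34, 1.92, 2.23, 0, 0, 0], [3.34, 1.92, 2.23, 0, 0, 0], [3.34, 1.92, 2.23, 0, 0, 0], [3.34, 1.92, 2.23, 0, 0, 0], [3.34, 1.92, 2.23, 0, 0, 0], [3.34, 1.92, 2.23, 0, 0, 0], [3.34, 1.92, 2.23, 0, 0, 0]], finger_gap=1.0, force=30)

```text
time: 2.15
eef_pos: [0.5736, 0.215, 0.1271]
orientation: [0.688, 0.726, -0.002, -0.001]
ft_force: [-0.5, -0.7, 0.5]
gripper_width: 0.999
grip_force: 0.0
```

Call:
tcp_steps(offsets=[[0, 0, 0, 0, 0, 0]])

```text
time: 2.28
eef_pos: [0.5736, 0.2131, 0.1298]
orientation: [0.689, 0.725, -0.001, -0.0]
ft_force: [-0.4, -0.6, 0.6]
gripper_width: 1.001
grip_force: 0.0
```

Run:
```python
from h import *
snap('wrist','w2'); o=env.get_obs(); print(o['time'],o['eef_pos'],o['orientation'],o['joint_pos']); print(proj('w2',[[.573,.215,.04],[.573,.215,0]]))
```

```text
2.325 [0.57365984 0.21272233 0.13053741] [ 6.88744576e-01  7.25004052e-01 -1.80770453e-04  1.86925947e-05] [ 2.22089122e-01  4.68771395e-01 -6.66942828e-02  1.03561051e+00
 -2.31918741e-04  1.74160122e+00]
[[318.75513066 255.67072621]
 [318.70422582 236.42515967]]
```

View pics/w2.png

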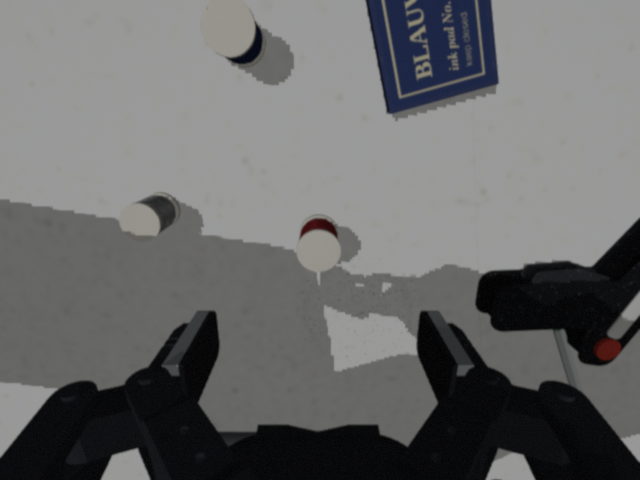

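The red spool's top flange is at (319,250), about 4 mm farther in +y than estimated. Everything near the fingers is clear, so I'll descend and grasp.

Call:
tcp_steps(offsets=[[0.055, 0, 0.5, 0, 0, 0], [0.055, 0, 0.9, 0, 0, 0], [0.055, 0, 1.025, 0, 0, 0], [0.055, 0, 1.025, 0, 0, 0]])

```text
time: 2.82
eef_pos: [0.5737, 0.2188, 0.0287]
orientation: [0.689, 0.725, 0.0, 0.0]
ft_force: [0.2, 0.3, 0.8]
gripper_width: 1.001
grip_force: 0.0
```

Call:
tcp_steps(offsets=[[0, 0, 0, 0, 0, 0], [0, 0, 0, 0, 0, 0], [0, 0, 0, 0, 0, 0], [0, 0, 0, 0, 0, 0], [0, 0, 0, 0, 0, 0], [0, 0, 0, 0, 0, 0]], finger_gap=0.0, force=25)

```text
time: 3.58
eef_pos: [0.5737, 0.2197, 0.0284]
orientation: [0.688, 0.726, 0.0, 0.0]
ft_force: [-1.0, 0.5, 7.6]
gripper_width: 0.302
grip_force: 24.1
```

```bash
python3 -c "
from h import *
o=env.get_obs();print(o['eef_pos'],o['gripper_width'])"
```

```text
[0.57370818 0.21970969 0.0284048 ] 0.30244470272390384
```

Gripped at an opening of about 26 mm. I'll lift a little and check.

Call:
tcp_steps(offsets=[[0, 0, -0.1, 0, 0, 0], [0, 0, -0.3, 0, 0, 0], [0, 0, -0.8, 0, 0, 0], [0, 0, -0.8, 0, 0, 0], [0, 0, -0.8, 0, 0, 0]])

```text
time: 4.2
eef_pos: [0.5733, 0.2196, 0.1078]
orientation: [0.688, 0.726, 0.0, 0.0]
ft_force: [-0.5, 0.7, -2.3]
gripper_width: 0.299
grip_force: 24.7
```

Run:
```python
from h import *
snap('wrist','w3'); snap('side','s3')
o=env.get_obs();print(o['eef_pos'],o['gripper_width'],o['ft_force'])
a=cv2.imread('pics/w3.png')[180:480,160:480]; u=proj('s3',o['eef_pos'])[0].astype(int); print(u)
b=cv2.imread('pics/s3.png')[u[1]-40:u[1]+35,u[0]-40:u[0]+40]
W=np.zeros((300,640,3),np.uint8);W[:,:320]=a;W[:,320:]=cv2.resize(b,(320,300),interpolation=cv2.INTER_CUBIC);cv2.imwrite('pics/c3.png',W)
```

```text
[0.57281889 0.21944537 0.10690995] 0.3026831309463188 [ 0.54973982  0.80178412 -1.03374751]
[255 322]
```

View pics/c3.png

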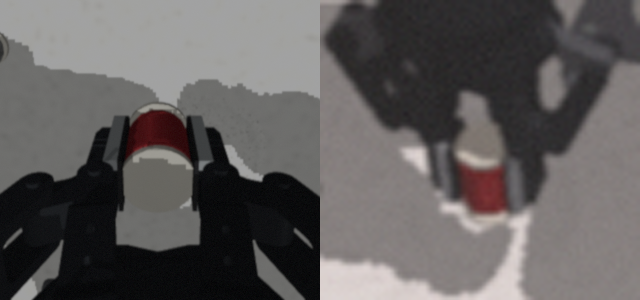

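The spool is held between the pads and upright. I'll carry it to the spot.

Scaled: -0.237 m is -2.37, -0.0364 m is -0.364.

Call:
tcp_steps(offsets=[[-0.6, -0.1, 0, 0, 0, 0], [-1.2, -0.2, 0, 0, 0, 0], [-1.8, -0.3, 0, 0, 0, 0], [-2.2, -0.35, 0, 0, 0, 0], [-2.37, -0.364, 0, 0, 0, 0], [-2.37, -0.364, 0.3, 0, 0, 0], [-2.37, -0.364, 0.5, 0, 0, 0], [-2.37, -0.364, 0.5, 0, 0, 0]])

```text
time: 5.3
eef_pos: [0.5486, -0.0183, 0.0563]
orientation: [0.688, 0.726, -0.001, -0.001]
ft_force: [-0.0, -0.5, -0.3]
gripper_width: 0.305
grip_force: 24.7
```

Call:
tcp_steps(offsets=[[0, 0, 0.08, 0, 0, 0], [0, 0, 0.13, 0, 0, 0], [0, 0, 0.13, 0, 0, 0], [0, 0, 0.13, 0, 0, 0]])

```text
time: 5.8
eef_pos: [0.5498, -0.019, 0.0451]
orientation: [0.688, 0.726, 0.0, 0.0]
ft_force: [0.9, 0.1, -0.1]
gripper_width: 0.299
grip_force: 24.7
```

```bash
python3 -c "
from h import *
o=env.get_obs();print(o['eef_pos'],o['orientation'],o['gripper_width'],o['ft_force'])"
```

```text
[ 0.54976728 -0.01903558  0.04505112] [6.88122857e-01 7.25594164e-01 1.18499708e-04 1.70270176e-04] 0.2994301645680216 [ 0.8882745   0.05259769 -0.1286135 ]
```

Scaled: 0.002 m is 0.02, 0.001 m is 0.01.

Call:
tcp_steps(offsets=[[0, 0, 0.01, 0, 0, 0], [0, 0, 0.02, 0, 0, 0], [0, 0, 0.02, 0, 0, 0]])

```text
time: 6.18
eef_pos: [0.5496, -0.019, 0.0427]
orientation: [0.688, 0.726, -0.0, -0.0]
ft_force: [0.5, 0.1, -0.9]
gripper_width: 0.303
grip_force: 24.7
```

Call:
tcp_steps(offsets=[[0, 0, 0, 0, 0, 0], [0, 0, 0, 0, 0, 0], [0, 0, 0, 0, 0, 0], [0, 0, 0, 0, 0, 0]], finger_gap=0.65)

```text
time: 6.68
eef_pos: [0.5496, -0.019, 0.0428]
orientation: [0.688, 0.726, 0.0, 0.0]
ft_force: [0.4, -0.8, 0.3]
gripper_width: 0.65
grip_force: 0.0
```

Call:
tcp_steps(offsets=[[0, 0, -0.2, 0, 0, 0], [0, 0, -0.6, 0, 0, 0], [0, 0, -1.2, 0, 0, 0], [0, 0, -1.8, 0, 0, 0], [0, 0, -2.2, 0, 0, 0], [0, 0, -2.2, 0, 0, 0], [0, 0, -2.2, 0, 0, 0]], finger_gap=0.8)

```text
time: 7.55
eef_pos: [0.5494, -0.019, 0.262]
orientation: [0.688, 0.726, -0.0, -0.0]
ft_force: [-0.4, 0.5, -0.1]
gripper_width: 0.803
grip_force: 0.0
```

Run:
```python
from h import *
snap('wrist','w4'); snap('side','s4'); o=env.get_obs();print(o['eef_pos'],o['orientation'])
a=cv2.imread('pics/w4.png')
b=cv2.imread('pics/s4.png')[150:310,250:410]
W=np.zeros((480,800,3),np.uint8);W[:,:320]=a[:,200:520];W[:,320:]=cv2.resize(b,(480,480),interpolation=cv2.INTER_CUBIC);cv2.imwrite('pics/c4.png',W)
```

```text
[ 0.54910854 -0.01893898  0.2615409 ] [ 6.88135469e-01  7.25581472e-01 -5.50522857e-04 -8.94955171e-04]
```

View pics/c4.png

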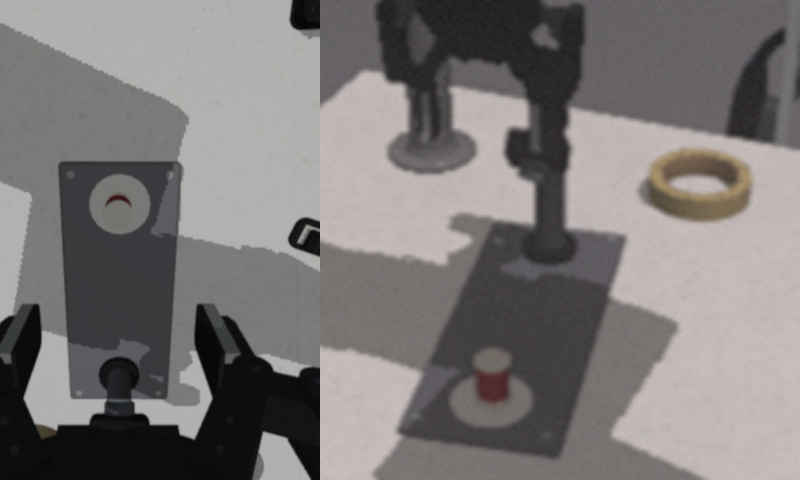

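The spool stands upright and central on the white spot (wrist px (318,208); side crop base at (491,398) against spot centre (491,400)). Next I'll go over the mast and look before descending.

Call:
tcp_steps(offsets=[[-0.5, 0, -0.3, 0, 0, 0], [-1, 0, -0.3, 0, 0, 0], [-1.5, 0, -0.3, 0, 0, 0], [-2, 0, -0.3, 0, 0, 0], [-2.204, 0.004, -0.3, 0, 0, 0], [-2.204, 0.004, -0.3, 0, 0, 0], [-2.204, 0.004, -0.3, 0, 0, 0]], finger_gap=1.0)

```text
time: 8.52
eef_pos: [0.5616, -0.238, 0.2926]
orientation: [0.688, 0.726, 0.0, -0.0]
ft_force: [0.6, -0.0, 0.2]
gripper_width: 0.999
grip_force: 0.0
```

Run:
```python
from h import *
snap('wrist','w5'); o=env.get_obs();print(o['eef_pos'],o['orientation'])
a=cv2.imread('pics/w5.png')[160:460,120:520]
b=cv2.imread('pics/s4.png')[150:310,250:410]
cv2.imwrite('pics/c5.png',cv2.resize(a,(800,600),interpolation=cv2.INTER_CUBIC))
p=np.array([.5614,-.2389,.213]);ex=np.array([.9985,.054,0]);ey=np.array([-.054,.9985,0])
P=[p+s*.018*ex+t*.015*ey for s in(-1,1) for t in(-1,1)]+[p]
print((proj('w5',P)-[120,160])*2)
```

```text
[ 0.56168789 -0.23778794  0.29277183] [ 6.87703434e-01  7.25991698e-01  4.99547825e-05 -1.97978101e-04]
[[341.06575453 255.8650089 ]
 [338.644831   166.55332996]
 [454.52961832 255.99496903]
 [457.30633961 166.67109377]
 [397.87888013 212.27106881]]
```

View pics/c5.png

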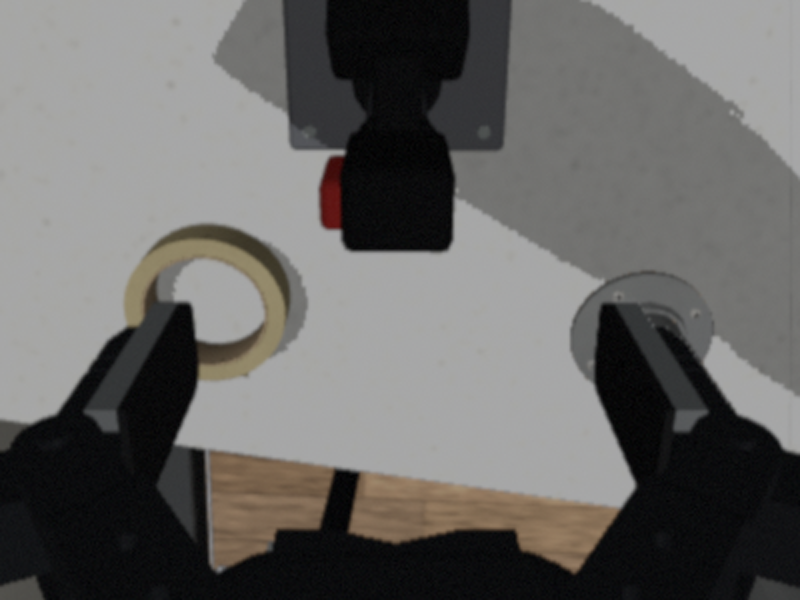

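The wrist crop shows the grip block at x 342–454 with its front edge at y≈250, as predicted to within 2 mm. The red button is at (331,192) on the left, and the fingers straddle the block. I'll check the height by triangulation, then descend.

```bash
python3 -c "
from h import *
print(tri(('w5',(319,262.5)),('side0',(326.7,166.7))))"
```

```text
(array([ 0.55961244, -0.23562159,  0.2164854 ]), [0.001692899874249414, 0.0016928998742494167])
```

Call:
tcp_steps(offsets=[[0, 0, 0.4, 0, 0, 0], [0, 0, 0.7, 0, 0, 0], [0, 0, 0.9, 0, 0, 0], [0, 0, 0.95, 0, 0, 0], [0, 0, 0.95, 0, 0, 0]])

```text
time: 9.2
eef_pos: [0.5618, -0.2385, 0.1984]
orientation: [0.688, 0.726, 0.0, 0.0]
ft_force: [0.2, 0.8, 1.1]
gripper_width: 0.996
grip_force: 0.0
```

Call:
tcp_steps(offsets=[[0, 0, 0, 0, 0, 0], [0, 0, 0, 0, 0, 0], [0, 0, 0, 0, 0, 0], [0, 0, 0, 0, 0, 0], [0, 0, 0, 0, 0, 0]], finger_gap=0.0, force=45)

```text
time: 9.82
eef_pos: [0.562, -0.2392, 0.1985]
orientation: [0.688, 0.726, 0.0, 0.001]
ft_force: [1.3, 0.8, 5.9]
gripper_width: 0.421
grip_force: 48.1
```

The opening and force show the button pressed home. I'll pull up slowly.

Call:
tcp_steps(offsets=[[0, 0, -0.03, 0, 0, 0], [0, 0, -0.08, 0, 0, 0], [0, 0, -0.14, 0, 0, 0], [0, 0, -0.2, 0, 0, 0], [0, 0, -0.26, 0, 0, 0], [0, 0, -0.3, 0, 0, 0], [0, 0, -0.3, 0, 0, 0]], force=60)

```text
time: 10.7
eef_pos: [0.562, -0.2392, 0.2277]
orientation: [0.688, 0.726, 0.0, 0.0]
ft_force: [5.2, -1.0, -5.5]
gripper_width: 0.41
grip_force: 61.0
```

Scaled: -0.052 m is -0.52, -0.045 m is -0.45.

Call:
tcp_steps(offsets=[[0, 0, -0.04, 0, 0, 0], [0, 0, -0.1, 0, 0, 0], [0, 0, -0.17, 0, 0, 0], [0, 0, -0.24, 0, 0, 0], [0, 0, -0.31, 0, 0, 0], [0, 0, -0.38, 0, 0, 0], [0, 0, -0.45, 0, 0, 0], [0, 0, -0.52, 0, 0, 0]])

```text
time: 11.7
eef_pos: [0.562, -0.2392, 0.2793]
orientation: [0.688, 0.726, 0.0, -0.0]
ft_force: [7.2, -0.7, -11.2]
gripper_width: 0.417
grip_force: 60.8
```

Call:
tcp_steps(offsets=[[0, 0, -0.06, 0, 0, 0], [0, 0, -0.12, 0, 0, 0], [0, 0, -0.18, 0, 0, 0], [0, 0, -0.22, 0, 0, 0], [0, 0, -0.25, 0, 0, 0], [0, 0, -0.25, 0, 0, 0], [0, 0, -0.25, 0, 0, 0]])

```text
time: 12.58
eef_pos: [0.562, -0.2391, 0.3043]
orientation: [0.688, 0.726, 0.0, -0.0]
ft_force: [6.5, -0.7, -7.0]
gripper_width: 0.415
grip_force: 61.2
```

```bash
python3 -c "
from h import *
snap('side','s6');o=env.get_obs();print(o['eef_pos'],o['ft_force'],o['gripper_width'])
b=cv2.imread('pics/s6.png')[120:320,240:400]
cv2.imwrite('pics/c6.png',cv2.resize(b,(480,600),interpolation=cv2.INTER_CUBIC))"
```

```text
[ 0.56199102 -0.2391345   0.30426715] [ 6.4628171  -0.39508027 -7.43518966] 0.413646563766242
```

View pics/c6.png

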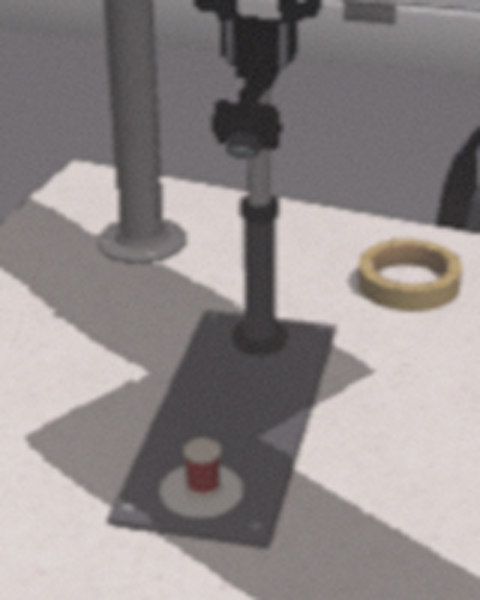

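The mast is extended, with the grip in the gripper and the spool still upright on the spot. A few millimetres remain to the solid stop.

Scaled: -0.004 m is -0.04, -0.002 m is -0.02.

Call:
tcp_steps(offsets=[[0, 0, -0.02, 0, 0, 0], [0, 0, -0.04, 0, 0, 0], [0, 0, -0.04, 0, 0, 0], [0, 0, -0.04, 0, 0, 0]])

```text
time: 13.12
eef_pos: [0.562, -0.2392, 0.3083]
orientation: [0.688, 0.726, 0.0, -0.0]
ft_force: [6.1, -0.7, -6.8]
gripper_width: 0.415
grip_force: 61.2
```

Call:
tcp_steps(offsets=[[0, 0, -0.01, 0, 0, 0], [0, 0, -0.02, 0, 0, 0], [0, 0, -0.02, 0, 0, 0], [0, 0, -0.02, 0, 0, 0]])

```text
time: 13.62
eef_pos: [0.562, -0.2391, 0.3088]
orientation: [0.688, 0.726, 0.0, -0.001]
ft_force: [9.5, -2.9, -23.4]
gripper_width: 0.411
grip_force: 63.7
```

The stop is reached: 110 mm of rise, and the force has jumped to 23 N. I'll settle and hand in.

Call:
tcp_steps(offsets=[[0, 0, 0, 0, 0, 0], [0, 0, 0, 0, 0, 0], [0, 0, 0, 0, 0, 0]])

```text
time: 14.0
eef_pos: [0.562, -0.2391, 0.3087]
orientation: [0.688, 0.726, -0.0, -0.001]
ft_force: [9.2, -1.7, -23.1]
gripper_width: 0.414
grip_force: 63.7
```

```bash
python3 -c "
from rig import env, vision, workorder
print(workorder.finish_job())"
```

```text
the job is handed in; nothing more can be done
None
```

I handed the job in at 14 s: the red spool stands upright on the white spot, released, and the mast is up at its second stop with the grip held and the button squeezed in; no verdict came back.

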